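Sort two drilled blocks with a pin gauge

ROBOT

A 6-joint arm with a two-finger parallel gripper is mounted at the origin on the work surface. World frame = base frame: x ahead of the robot, y to its left, z up, the work surface at z = 0. Lengths are in m, angles in rad, forces in N, time in s.
With the tool pointing down it reaches from about 0.35 to 0.925 m from the base axis. Payload 6.4 kg.
Tool frame: the origin (TCP) lies at the very end of the fingers, on their centre line; the grasp point (between the pads) lies 19 mm behind it; x points along the fingers, z is the direction in which the jaws open and shut, and the axes are right-handed (so a half turn about x gives the same grasp; the last joint's range is limited). The gripper opens to 85 mm and grips with 20 to 120 N. Pads are 22 mm wide; open, the fingers measure 114 mm over their backs; the gripper's body (76 mm by 85 mm) begins 54 mm behind the grasp point. The pads swing forward as they close: fully open they stand 13 mm farther back than shut.
Start: joints at [0.992, 0.245, 1.558, -0, 1.339, -0.174], TCP at [0.256, 0.597, 0.231] pointing down, gripper open.
Joint ranges: [-3.13, 3.13], [-1.02, 2.26], [0.13, 2.54], [-0.95, 4.09], [0.21, 2.88], [-2.74, 2.74]. Speed limits (rad/s): [2.57, 2.57, 3.14, 3.14, 3.14, 3.14].

INTERFACE

Orientations are given as a unit quaternion [x, y, z, w].
In Python, from bench import r gives the robot as it stands.
- The arm moves only by the shell command python3 -m jog 'ROWS'. ROWS is JSON, a list that holds one entry, the list of rows, each a list of 7 numbers: the shift along the tool's x, y, z in m, then the turn, a rotation vector about the tool's x, y, z in degrees, then the opening, from 0 (shut) to 1 (fully open). A call has 1 to 8 rows; each row shifts and turns the commanded pose from where the row before left it, along the tool's axes as they then stand; what a row does not reach is not made up. A row lasts 1/10 s, in which the tool goes at most 50 mm and 8.59 degrees, less where a joint would pass 70% of its speed; a pose out of reach is approached as far as the arm can. A call with a gripper value outside its range is refused whole. The fingers move at their own pace and stop on an object; the grip force is fixed at half the most. Time passes only in rows, so rows that do not move let the fingers close. It gives the time, the measured TCP pose, the force and the opening at its end, in the units of the state.
- r.get_obs(): the state, without advancing time (a new reading comes with each control period).
- r.capture(name): name is "scene" or "top" or "wrist"; returns the picture (420x560x3 uint8, red, green, blue); there is no depth.
- r.camera_info(name): a dict with "mtx" (3x3 intrinsics, pixels), "xyz" and "orientation" of the camera in the world. Camera axes: x right, y down, z forward; pixel columns grow to the right and rows downward; lengths in m; the calibration is good to about 2 mm. A picture is of the moment at which its call begins: read the wrist's pose just before it. camera_info takes no time and is no camera call; for the wrist camera it gives the pose at the moment of the call.
- r.sign_off(): hands the job in, once; it reports no verdict.
The state is a dict: "time": time; "joint_pos": joint angles; "dq": joint speeds; "joint_torque": joint torques, N m; "eef_pos": TCP position; "tool_rot": TCP orientation; "contact_force": force on the tool from outside, world axes, zero at the start; "wrist_torque": the same for the moment, N m; "grip_width": finger opening in m.
Only numpy, scipy, OpenCV 4.12 (cv2) and the standard library are available. Lean on these libraries where they do the work, as an engineer would, in place of code of your own. Each camera call takes 0.05 s, during which the arm holds its last target.

TASK

Sort the two cream drilled blocks with the steel pin gauge from its stand. First try the gauge upright in the narrow-bored block, lowering its nose into the hole until it stops, then set it fully down in the hole of the wide-bored block and let go, leaving it standing there on its shoulder with that block on the table. Finally put the narrow-bored block, which failed, flat on the floor of the grey reject tray.

Things in the scene. Friction and masses are not known exactly. Their poses are not given: they have to be found in the camera images.
- gauge_handle (a point): Steel pin gauge, 0.18 kg, hung by its shoulder in a fixed black stand (70x70x45 mm); lift 40 mm to clear. Point: centre of its round handle (24 across, 60 tall), 81 mm above the table; z up the gauge. Below it: handle end at 30 mm; shoulder disc 42 across, underside at 36; pin 22 across, 34 long, last 14 tapering to the nose (8 across) at 70. In the wide bore it rests on its shoulder.
- wide_centre (a point): Loose cream printed block, 64 mm (its x) by 46 mm (its y) by 40 mm high, 0.15 kg, flat on the table, with one upright through hole at its centre, 28 mm across: the gauge goes in. Point at the block's centre, 20 mm below its top; z up. The top is 40 mm above the table.
- narrow_centre (a point): Loose cream printed block, the same 64 x 46 x 40 mm and 0.15 kg, but its central through hole is only 16 mm across: just the gauge's tapered nose enters, stopping about 8 mm in. Point at the block's centre, 20 mm below its top; x along the 64 mm side, y along the 46 mm side, z up. The two blocks change places from start to start.
- tray: Fixed grey open reject tray, 170 mm (x) by 180 mm (y) outside, 28 mm high, walls and floor 4 mm thick. Origin at the centre of its underside, on the table. Stand and tray may change sides from start to start.
Things that resemble listed ones, but are neither listed nor needed, are in the scene too. What is shaped like the part that bears narrow_centre but purple is not meant. Of the things that look like the part that bears gauge_handle, the smaller one is meant.

How it is judged:
By the outcome, as a careful person would: the job done as asked, in the order asked, and still so for the second after the job is handed in, with the robot touching nothing.
It also fails if it takes over 64 s, if anything falls off the work surface, if the arm or the gripper's body presses on something with over 40 N, if the wrist force passes 120 N, or if a joint passes its speed limit or range.

## Working session

There is one attempt and no reset: what is moved stays moved. The work goes in short steps, Python scripts to look and compute and a shell command to move; the robot and the scene stay as the last step left them, time stands still between calls to the robot, and variables do not carry over. Pictures are saved under pics/ and viewed, and the job is handed in when it is done.

```bash
ls; mkdir -p pics; python3 - <<'E'
from bench import r
import cv2
o=r.get_obs();print(o)
for n in("scene","top","wrist"):
    i=r.camera_info(n);print(n,i)
    cv2.imwrite(f"pics/{n}0.png",r.capture(n)[:,:,::-1])
E
```

```text
pics
{'time': 0.0, 'joint_pos': array([ 9.91933629e-01,  2.45836316e-01,  1.55906761e+00,  3.93029601e-06,
        1.33871336e+00, -1.74124728e-01]), 'dq': array([-6.16725891e-04,  1.91865712e-05, -3.91017829e-04, -1.94001097e-03,
       -7.17533439e-04, -7.16792120e-04]), 'joint_torque': array([ 4.99452426e-05, -4.29502773e+01, -3.26133764e+01, -1.77814381e-04,
        5.42406226e-03, -4.45013609e-05]), 'eef_pos': array([0.255639  , 0.59698262, 0.2301373 ]), 'tool_rot': array([-0.38958423,  0.59094907,  0.38901749,  0.5896344 ]), 'contact_force': array([-0.50590698,  0.21409129,  0.44339717]), 'wrist_torque': array([ 0.01226228, -0.02102839,  0.00391774]), 'grip_width': 0.08528905360277039}
scene {'mtx': array([[467.02583865,   0.        , 280.28112538],
       [  0.        , 467.02583865, 211.53333118],
       [  0.        ,   0.        ,   1.        ]]), 'xyz': array([0.94082559, 0.44624176, 0.82721579]), 'orientation': array([ 0.33481835,  0.88601324, -0.29995324, -0.11360136])}
top {'mtx': array([[491.3284124 ,   0.        , 276.1151899 ],
       [  0.        , 491.3284124 , 201.37565352],
       [  0.        ,   0.        ,   1.        ]]), 'xyz': array([0.36709888, 0.01816119, 1.06868778]), 'orientation': array([ 0.70968251, -0.69803383,  0.0722071 , -0.06233488])}
wrist {'mtx': array([[315.51184295,   0.        , 281.47319407],
       [  0.        , 315.51184295, 207.06389059],
       [  0.        ,   0.        ,   1.        ]]), 'xyz': array([0.19367387, 0.62352426, 0.37265258]), 'orientation': array([0.82709077, 0.54548109, 0.07443418, 0.11327311])}
```

View pics/scene0.png

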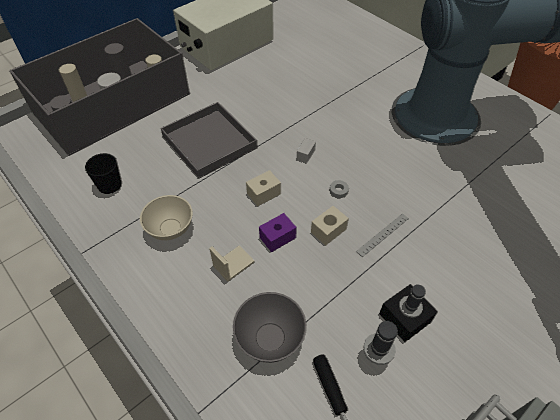

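View pics/top0.png

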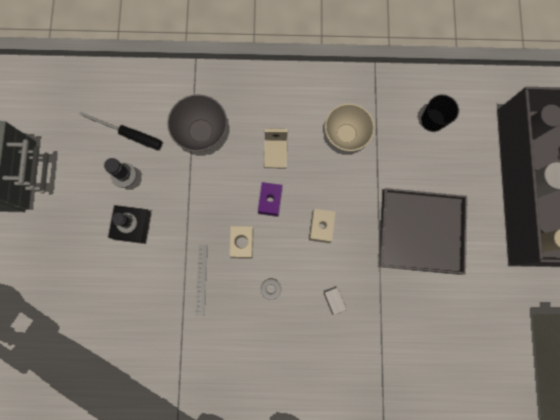

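View pics/wrist0.png

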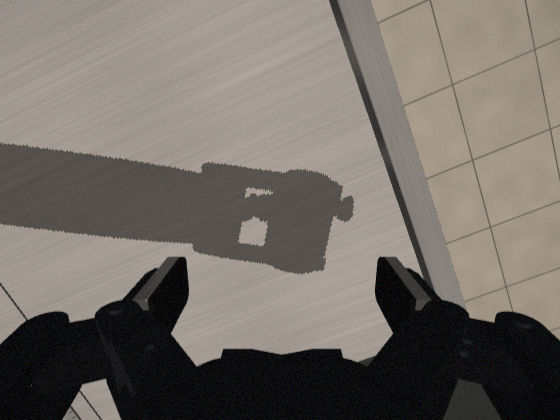

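The scene view shows a black stand with a gauge at (413,298), and a similar, larger free-standing gauge on the table at (382,340). The cream blocks are at (330,223), which looks wide-bored, and (263,186), which looks narrow-bored. The purple block is at (278,231) and the tray at (210,138). In the top view the same things are: stand gauge (125,222), free gauge (120,172), wide block (241,242), narrow block (323,225), tray (423,230).

```bash
cat > h.py <<'E'
import numpy as np, cv2
from scipy.spatial.transform import Rotation as R
def ray(info,px):
    M=R.from_quat(info["orientation"]).as_matrix()
    d=M@np.linalg.inv(info["mtx"])@np.array([px[0],px[1],1.0]);return np.array(info["xyz"]),d
def onz(info,px,z):
    c,d=ray(info,px);return c+d*(z-c[2])/d[2]
def proj(info,p):
    M=R.from_quat(info["orientation"]).as_matrix()
    q=info["mtx"]@(M.T@(np.array(p)-info["xyz"]));return q[:2]/q[2]
E
python3 - <<'E'
from bench import r
from h import *
t=cv2.imread("pics/top0.png");s=cv2.imread("pics/scene0.png")
a=cv2.resize(t[150:275,80:180],None,fx=4,fy=4,interpolation=2)
b=cv2.resize(t[170:275,215:350],None,fx=2.9,fy=2.9,interpolation=2)
im=np.zeros((600,800,3),np.uint8);im[:500,:400]=a;im[:b.shape[0],404:404+b.shape[1]]=b
cv2.imwrite("pics/crop.png",im)
a=cv2.resize(s[270:370,340:450],None,fx=3.6,fy=3.6,interpolation=2)
b=cv2.resize(s[165:250,235:355],None,fx=3.3,fy=3.3,interpolation=2)
im=np.zeros((400,800,3),np.uint8);im[:360,:396]=a;im[:b.shape[0],400:400+b.shape[1]]=b
cv2.imwrite("pics/crop2.png",im)
it=r.camera_info("top")
for p in[(241,242),(323,225),(423,230),(125,222),(120,172)]:print(p,onz(it,p,.04))
# cream masks
for n,im in(("top",t),("scene",s)):
    hsv=cv2.cvtColor(im,cv2.COLOR_BGR2HSV)
    m=cv2.inRange(hsv,(12,55,120),(35,160,255))
    c,hier=cv2.findContours(m,cv2.RETR_CCOMP,cv2.CHAIN_APPROX_NONE)
    for k,q in enumerate(c):
        if cv2.contourArea(q)>60:print(n,cv2.contourArea(q),cv2.minAreaRect(q),hier[0][k][3])
E
```

```text
(241, 242) [0.47759557 0.07755852 0.04      ]
(323, 225) [ 0.51654706 -0.09473226  0.04      ]
(423, 230) [ 0.50952437 -0.30687777  0.04      ]
(125, 222) [0.51570309 0.3227002  0.04      ]
(120, 172) [0.62381948 0.34129758 0.04      ]
top 585.0 ((241.5, 242.0), (30.0, 21.0), 90.0) -1
top 154.5 ((240.75001525878906, 241.25001525878906), (14.142135620117188, 13.435027122497559), 45.0) 1
top 578.0 ((321.923095703125, 225.11541748046875), (21.458009719848633, 29.76833724975586), 7.125016689300537) -1
top 519.5 ((275.0, 153.5), (27.0, 20.0), 90.0) -1
top 1746.0 ((349.0, 127.0), (46.0, 48.0), 90.0) -1
top 423.0 ((350.39495849609375, 125.60684204101562), (46.60849380493164, 40.507015228271484), 36.38435363769531) 7
```

View pics/crop.png

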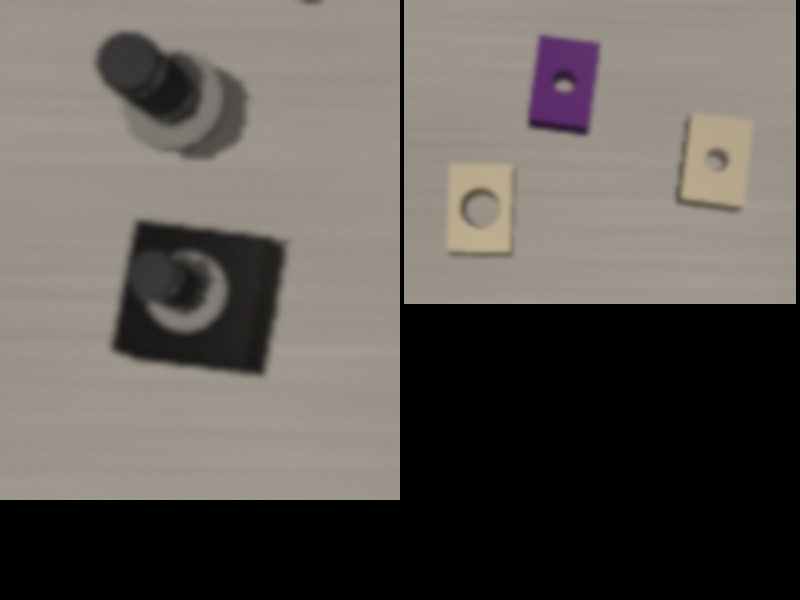

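View pics/crop2.png

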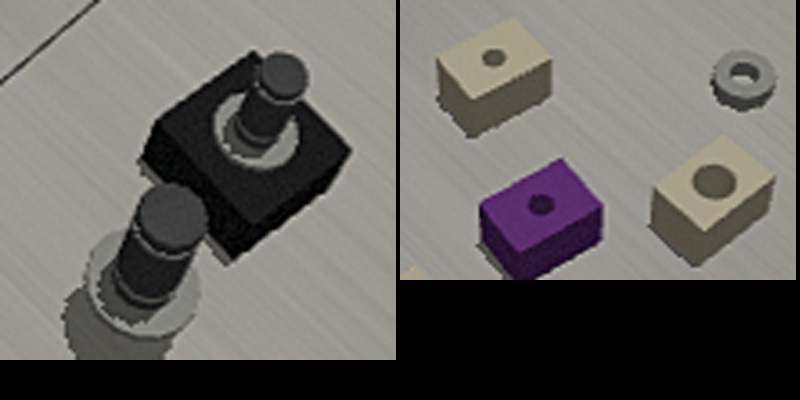

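Candidates for the gauge: the one in the black stand (top 125,222) has the smaller diameter. The free-standing one (top 120,172) is larger and not in a stand, so the stand one is meant. Blocks: cream with the big hole (241,242) is wide, cream with the small hole (323,225) is narrow, and the purple one (270,199) is ignored. The crops confirm this. Next I locate each point in both views.

```bash
python3 - <<'E'
from bench import r
from h import *
it=r.camera_info("top");iz=r.camera_info("scene")
u=lambda X,f,o:(X+.5)/f-.5+o
def both(n,a,b,z):
    ca,da=ray(it,a);cb,db=ray(iz,b)
    st=np.linalg.lstsq(np.c_[da,-db],cb-ca,rcond=None)[0]
    P,Q=ca+da*st[0],cb+db*st[1]
    print(n,"top@z",onz(it,a,z)[:2].round(4),"scene@z",onz(iz,b,z)[:2].round(4),"tri",((P+Q)/2).round(4),"gap",np.linalg.norm(P-Q).round(4))
T4=lambda x,y:(u(x,4,80),u(y,4,150)); S4=lambda x,y:(u(x,3.6,340),u(y,3.6,270))
TB=lambda x,y:(u(x-404,2.9,215),u(y,2.9,170)); SB=lambda x,y:(u(x-400,3.3,235),u(y,3.3,165))
both("shoulder",T4(187,291),S4(257,130),.051)
both("handletop",T4(156,276),S4(283,78),.111)
both("wide",TB(481,208),SB(714,181),.04)
both("narrow",TB(717,159),SB(494,58),.04)
t=cv2.imread("pics/top0.png")
def face(c,lo):
    # top-face corners from bright cream, onto z=.04
    x,y=c;sub=t[y-28:y+28,x-28:x+28];m=cv2.inRange(cv2.cvtColor(sub,cv2.COLOR_BGR2HSV),(12,50,lo),(35,200,255))
    cs,_=cv2.findContours(m,cv2.RETR_EXTERNAL,cv2.CHAIN_APPROX_NONE);q=max(cs,key=cv2.contourArea).reshape(-1,2)+[x-28,y-28]
    w=np.array([onz(it,p,.04)[:2] for p in q],np.float32);print(cv2.minAreaRect(w*1000))
for lo in(120,150):
  face((241,242),lo);face((322,225),lo)
# tray: dark mask
hsv=cv2.cvtColor(t,cv2.COLOR_BGR2HSV);m=(hsv[:,:,2]<90).astype(np.uint8);m[:,:370]=0;m[:,480:]=0;m[:175]=0;m[285:]=0
cs,_=cv2.findContours(m,cv2.RETR_EXTERNAL,cv2.CHAIN_APPROX_NONE);q=max(cs,key=cv2.contourArea).reshape(-1,2)
print("tray",cv2.boundingRect(q),cv2.minAreaRect(np.array([onz(it,p,.028)[:2]*1000 for p in q],np.float32)))
# stand
m=(hsv[:,:,2]<60).astype(np.uint8);m[:,:100]=0;m[:,160:]=0;m[:200]=0;m[255:]=0
cs,_=cv2.findContours(m,cv2.RETR_EXTERNAL,cv2.CHAIN_APPROX_NONE);q=max(cs,key=cv2.contourArea).reshape(-1,2)
print("stand",cv2.minAreaRect(np.array([onz(it,p,.045)[:2]*1000 for p in q],np.float32)))
o=r.get_obs();M=R.from_quat(o["tool_rot"]).as_matrix();print(M.round(3))
E
```

```text
shoulder top@z [0.5134 0.3165] scene@z [0.5122 0.3192] tri [0.5127 0.3179 0.0504] gap 0.0028
handletop top@z [0.5119 0.3146] scene@z [0.5149 0.32  ] tri [0.5121 0.3178 0.1048] gap 0.0029
wide top@z [0.4789 0.0771] scene@z [0.4783 0.0792] tri [0.4784 0.078  0.0391] gap 0.002
narrow top@z [ 0.5176 -0.0939] scene@z [ 0.5165 -0.0921] tri [ 0.517  -0.0931  0.0399] gap 0.002
((478.843017578125, 77.54537200927734), (65.18547821044922, 46.13312530517578), 0.9325653910636902)
((517.158447265625, -92.65705871582031), (46.600406646728516, 64.51045227050781), 82.79766845703125)
((479.8812561035156, 77.61322021484375), (63.106956481933594, 46.0313606262207), 0.9343094825744629)
((517.7692260742188, -93.79132080078125), (44.50357437133789, 63.01337814331055), 82.79660034179688)
tray (379, 189, 87, 85) ((509.949951171875, -307.98663330078125), (185.31983947753906, 168.5747528076172), 85.53892517089844)
stand ((511.03094482421875, 311.8167724609375), (77.44224548339844, 69.48826599121094), 83.49302673339844)
[[-0.001 -0.919  0.394]
 [-0.001  0.394  0.919]
 [-1.     0.    -0.001]]
```

Measured: gauge (0.513,0.318), wide block (0.4785,0.078) at +1°, narrow block (0.517,-0.093) at -7°, tray (0.510,-0.308) at about -4.5°. Heights and sizes match the description. I turn the tool to jaw yaw 82.8° and move above the gauge.

```bash
python3 -m jog '[[[0,0,0,-8,0,0,1],[0,0,0,-8,0,0,1],[0,-0.036,-0.03,0,0,0,1],[0,-0.036,-0.03,0,0,0,1],[0,-0.036,-0.03,0,0,0,1],[0,-0.036,-0.03,0,0,0,1],[0,-0.036,-0.03,0,0,0,1],[0,-0.036,-0.03,0,0,0,1]]]'; python3 -m jog '[[[0,-0.037,-0.032,0,0,0,1],[0,-0.037,-0.032,0,0,0,1],[0,0,0,0,0,0,1],[0,0,0,0,0,0,1],[0,0,0,0,0,0,1]]]'
cat > look.py <<'E'
import sys
from bench import r
from h import *
n=sys.argv[1];c=sys.argv[2]
o=r.get_obs();i=r.camera_info(c)
im=r.capture(c)[:,:,::-1].copy();cv2.imwrite(f"pics/{n}.png",im)
import pickle;pickle.dump(i,open(f"{n}.pkl","wb"))
M=R.from_quat(o["tool_rot"]).as_matrix()
print("t",o["time"],"tcp",o["eef_pos"].round(4),"w",o["grip_width"].round(4),"F",o["contact_force"].round(2));print(M.round(3))
E
python3 look.py w1 wrist
```

```text
time: 0.95
eef_pos: [0.4486, 0.3902, 0.2311]
tool_rot: [-0.468, 0.53, 0.468, 0.53]
contact_force: [-0.0, -0.4, -0.4]
grip_width: 0.0855
time: 1.45
eef_pos: [0.5123, 0.3198, 0.231]
tool_rot: [-0.468, 0.53, 0.468, 0.53]
contact_force: [-0.4, 0.5, 0.1]
grip_width: 0.0854Traceback (most recent call last):
  File "look.py", line 9, in <module>
    print("t",o["time"],"tcp",o["eef_pos"].round(4),"w",o["grip_width"].round(4),"F",o["contact_force"].round(2));print(M.round(3))
                                                        ^^^^^^^^^^^^^^^^^^^^^
AttributeError: 'float' object has no attribute 'round'
```

View pics/w1.png

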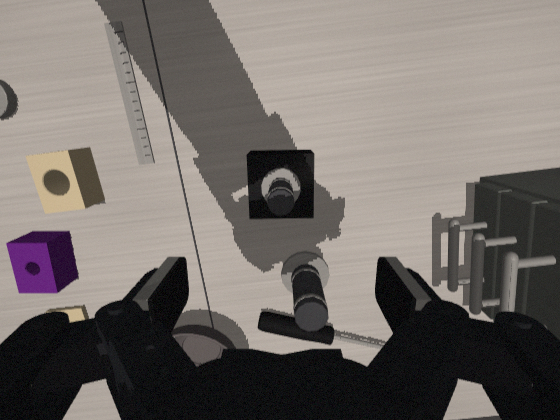

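The wrist view shows the stand with its gauge at (280,190), shoulder disc about (280,186) and handle top about (280,203). The decoy is at (308,300), and the wide block's bore at (57,182).

```bash
sed -i 's/o\["grip_width"\].round(4)/round(o["grip_width"],4)/' look.py; python3 - <<'E'
from h import *
import pickle
i=pickle.load(open("w1.pkl","rb"));im=cv2.imread("pics/w1.png")
cv2.imwrite("pics/w1c.png",cv2.resize(im[145:225,240:320],None,fx=7,fy=7,interpolation=2))
for n,p,z in(("sh",(280,186),.051),("top",(280,203),.111),("wide",(57,182),.04)):print(n,onz(i,p,z).round(4))
print(proj(i,[.513,.318,.051]),proj(i,[.513,.318,.111]))
E
```

```text
sh [0.5117 0.3182 0.051 ]
top [0.5142 0.3181 0.111 ]
wide [0.4799 0.0812 0.04  ]
[279.9546433  187.20514574] [279.72309578 201.71807437]
```

View pics/w1c.png

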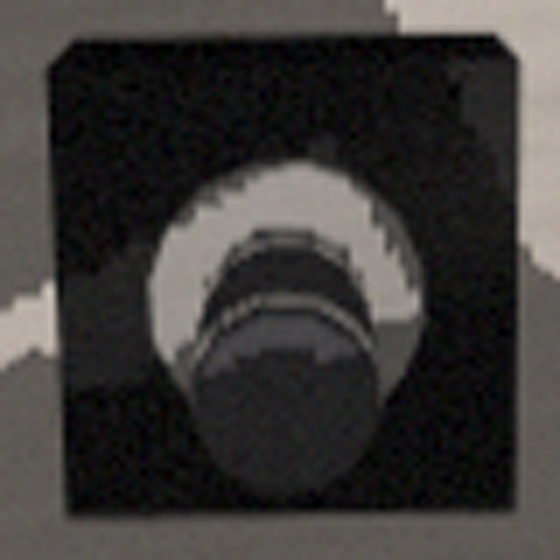

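The views agree on (0.513, 0.318). I descend 165 mm and grip.

```bash
python3 -m jog '[[[0.04,-0.001,-0.002,0,0,0,1],[0.04,0,0,0,0,0,1],[0.035,0,0,0,0,0,1],[0.03,0,0,0,0,0,1],[0.02,0,0,0,0,0,1],[0,0,0,0,0,0,1],[0,0,0,0,0,0,1],[0,0,0,0,0,0,0.2]]]';python3 -m jog '[[[0,0,0,0,0,0,0],[0,0,0,0,0,0,0],[0,0,0,0,0,0,0],[0,0,0,0,0,0,0],[0,0,0,0,0,0,0],[0,0,0,0,0,0,0],[0,0,0,0,0,0,0],[0,0,0,0,0,0,0]]]'
```

```text
time: 2.3
eef_pos: [0.5148, 0.318, 0.0683]
tool_rot: [-0.468, 0.529, 0.467, 0.531]
contact_force: [0.0, -0.1, 0.8]
grip_width: 0.0734
time: 3.1
eef_pos: [0.5144, 0.3172, 0.0671]
tool_rot: [-0.468, 0.53, 0.468, 0.531]
contact_force: [-1.7, -0.1, 6.1]
grip_width: 0.0227
```

```bash
python3 -m jog '[[[-0.01,0,0,0,0,0,0],[-0.02,0,0,0,0,0,0],[-0.03,0,0,0,0,0,0],[-0.03,0,0,0,0,0,0],[0,0,0,0,0,0,0],[0,0,0,0,0,0,0],[0,0,0,0,0,0,0]]]';python3 look.py w2 wrist
```

```text
time: 3.8
eef_pos: [0.5126, 0.3164, 0.1542]
tool_rot: [-0.467, 0.532, 0.468, 0.529]
contact_force: [-0.0, -0.2, -2.6]
grip_width: 0.0225
t 3.8 tcp [0.5126 0.3164 0.1542] w 0.0225 F [-0.01 -0.24 -2.59]
[[-0.003 -0.992  0.125]
 [-0.001  0.125  0.992]
 [-1.     0.003 -0.002]]
```

View pics/w2.png

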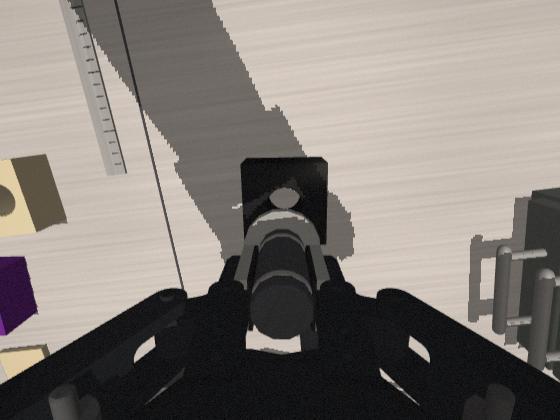

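The gauge is out of the stand and upright in the fingers: handle top about (282,307), empty stand hole about (285,196). Next I work out its offset from the TCP and the move to the narrow block.

```bash
python3 - <<'E'
from h import *
import pickle
i=pickle.load(open("w2.pkl","rb"));im=cv2.imread("pics/w2.png")
cv2.imwrite("pics/w2c.png",cv2.resize(im[190:350,210:360],None,fx=3.7,fy=3.7,interpolation=2))
print(onz(i,(282,307),.198))
for dx in(-.003,0,.003):print(dx,proj(i,[.5126+dx,.3164,.198]),proj(i,[.5126+dx,.3164,.138]))
print("stand hole",onz(i,(285,197),.045))
E
```

```text
[0.50959663 0.31667924 0.198     ]
-0.003 [281.22245014 307.09457175] [281.35250662 243.46480714]
0 [282.27301293 314.40173658] [282.04688967 248.59361421]
0.003 [283.30896042 321.60724499] [282.73486707 253.67510836]
stand hole [0.50673976 0.31970559 0.045     ]
```

View pics/w2c.png

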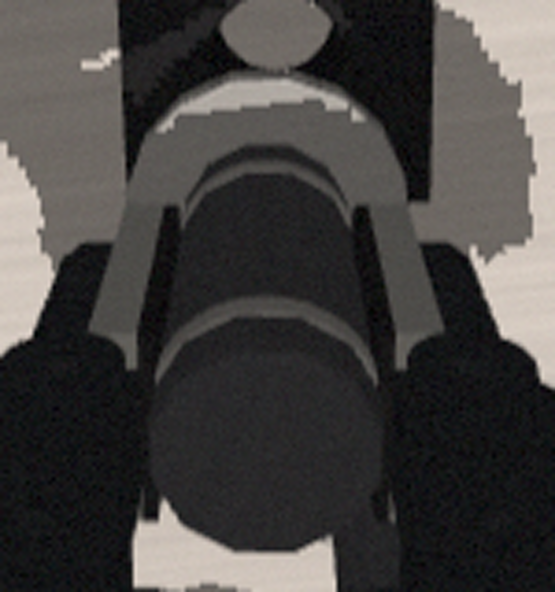

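```bash
python3 -m jog '[[[0,-0.003,-0.02,0,0,0,0],[0,-0.006,-0.042,0,0,0,0],[0,-0.006,-0.042,0,0,0,0],[0,-0.006,-0.042,0,0,0,0],[0,-0.006,-0.042,0,0,0,0],[0,-0.006,-0.042,0,0,0,0],[0,-0.006,-0.042,0,0,0,0],[0,-0.006,-0.042,0,0,0,0]]]';python3 -m jog '[[[0,-0.006,-0.042,0,0,0,0],[0,-0.006,-0.032,0,0,0,0],[0.005,-0.001,-0.018,0,0,0,0],[0.005,0,0,0,0,0,0],[0.005,0,0,0,0,0,0],[0,0,0,0,0,0,0],[0,0,0,0,0,0,0]]]';python3 look.py w3 wrist;python3 look.py s3 scene;python3 look.py t3 top
python3 - <<'E'
import cv2,numpy as np
from h import *
im=cv2.imread("pics/s3.png")[110:250,210:350];cv2.imwrite("pics/s3c.png",cv2.resize(im,None,fx=4,fy=4,interpolation=2))
E
```

```text
time: 4.65
eef_pos: [0.518, -0.0017, 0.1548]
tool_rot: [-0.467, 0.531, 0.468, 0.53]
contact_force: [0.7, -1.3, -1.7]
grip_width: 0.0228
time: 5.35
eef_pos: [0.5203, -0.0919, 0.1407]
tool_rot: [-0.468, 0.53, 0.468, 0.53]
contact_force: [1.2, 0.0, -1.6]
grip_width: 0.0228
t 5.35 tcp [ 0.5203 -0.0919  0.1407] w 0.0228 F [ 1.21  0.03 -1.56]
[[-0.001 -0.992  0.124]
 [ 0.001  0.124  0.992]
 [-1.     0.001  0.   ]]
t 5.4 tcp [ 0.5206 -0.0921  0.1411] w 0.0226 F [-0.26  0.18 -1.  ]
[[-0.    -0.992  0.124]
 [ 0.     0.124  0.992]
 [-1.     0.     0.   ]]
t 5.45 tcp [ 0.5207 -0.0923  0.1414] w 0.023 F [ 0.3  -0.14 -2.49]
[[ 0.    -0.992  0.124]
 [ 0.     0.124  0.992]
 [-1.    -0.     0.   ]]
```

View pics/w3.png

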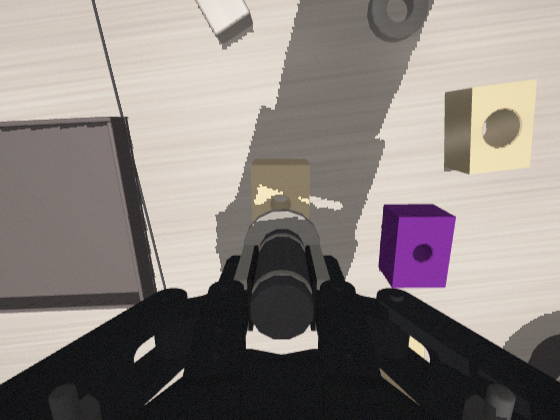

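View pics/s3c.png

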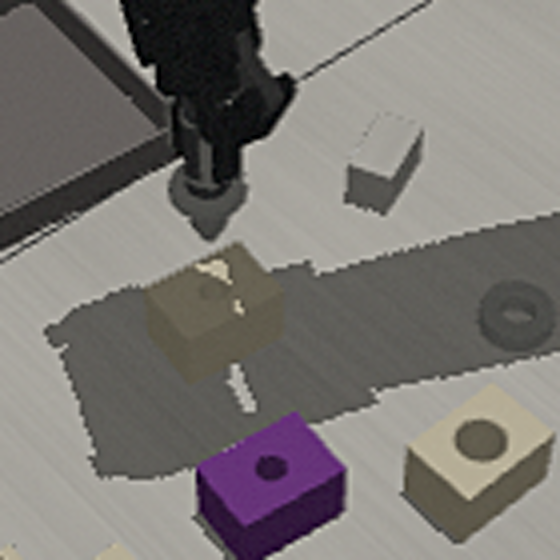

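View pics/t3.png

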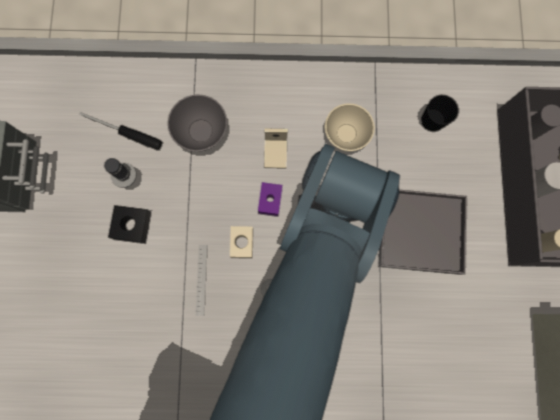

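The scene crop shows the nose tip at crop (209,237), just above the narrow bore at crop (211,290). The wrist view shows the shaded block with the gauge in front of it. I compute the gauge axis against the bore.

```bash
python3 - <<'E'
from h import *
import pickle
i=pickle.load(open("w3.pkl","rb"));s=pickle.load(open("s3.pkl","rb"))
u=lambda X,o:(X+.5)/4-.5+o
for z in(.081,.085,.089):print("nose scene",onz(s,(u(209,210),u(238,110)),z).round(4))
print("shoulder scene z.125", onz(s,(u(208,210),u(190,110)),.125).round(4))
print("hole scene",onz(s,(u(211,210),u(291,110)),.04).round(4), "w/ wide",onz(s,(u(482,210),u(440,110)),.04).round(4))
print("handle top wrist",onz(i,(282,307),.185).round(4),"sh",onz(i,(282,244),.125).round(4))
im=cv2.imread("pics/w3.png")[150:350,210:360]
im=np.clip(im.astype(float)*1.5,0,255).astype(np.uint8)
cv2.imwrite("pics/w3c.png",cv2.resize(im,None,fx=3,fy=3,interpolation=2))
E
```

```text
nose scene [ 0.5165 -0.0946  0.081 ]
nose scene [ 0.5188 -0.0917  0.085 ]
nose scene [ 0.521  -0.0888  0.089 ]
shoulder scene z.125 [ 0.5202 -0.0888  0.125 ]
hole scene [ 0.518  -0.0929  0.04  ] w/ wide [0.478  0.0799 0.04  ]
handle top wrist [ 0.5169 -0.0917  0.185 ] sh [ 0.5175 -0.0916  0.125 ]
```

View pics/w3c.png

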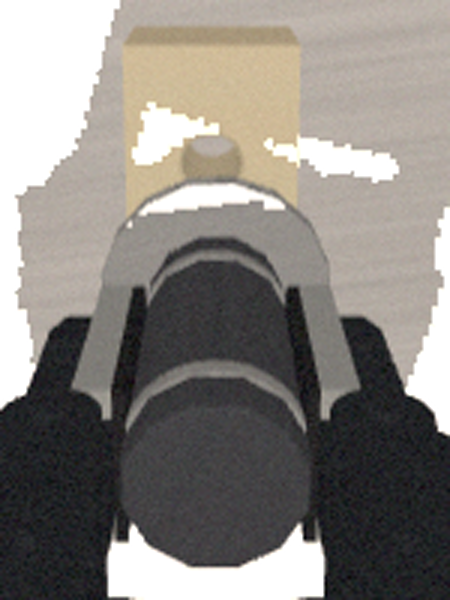

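```bash
python3 - <<'E'
from h import *
import pickle
i=pickle.load(open("w3.pkl","rb"))
for row in(203.5,204.7,206):print(onz(i,(280.7,row),.04).round(4))
print("wide",onz(i,(501,129),.04).round(4))
E
```

```text
[ 0.5175 -0.0924  0.04  ]
[ 0.5185 -0.0925  0.04  ]
[ 0.5196 -0.0926  0.04  ]
wide [0.4807 0.0786 0.04  ]
```

The two views disagree by about 2 mm in x and agree on -1 mm in y, all inside the ±4 mm entry. I nudge -1 mm and descend, then creep in.

```bash
python3 -m jog '[[[0.015,0,-0.001,0,0,0,0],[0.015,0,0,0,0,0,0],[0.01,0,0,0,0,0,0],[0,0,0,0,0,0,0],[0,0,0,0,0,0,0]]]'; python3 look.py s4 scene
python3 - <<'E'
import cv2
im=cv2.imread("pics/s4.png")[130:220,220:310];cv2.imwrite("pics/s4c.png",cv2.resize(cv2.convertScaleAbs(im,alpha=1.6),None,fx=6,fy=6,interpolation=2))
E
```

```text
time: 6.0
eef_pos: [0.5202, -0.094, 0.1007]
tool_rot: [-0.467, 0.531, 0.468, 0.53]
contact_force: [0.4, -0.5, -2.1]
grip_width: 0.0227
t 6.0 tcp [ 0.5202 -0.094   0.1007] w 0.0227 F [ 0.39 -0.5  -2.11]
[[-0.001 -0.992  0.125]
 [ 0.     0.125  0.992]
 [-1.     0.001  0.   ]]
```

View pics/s4c.png

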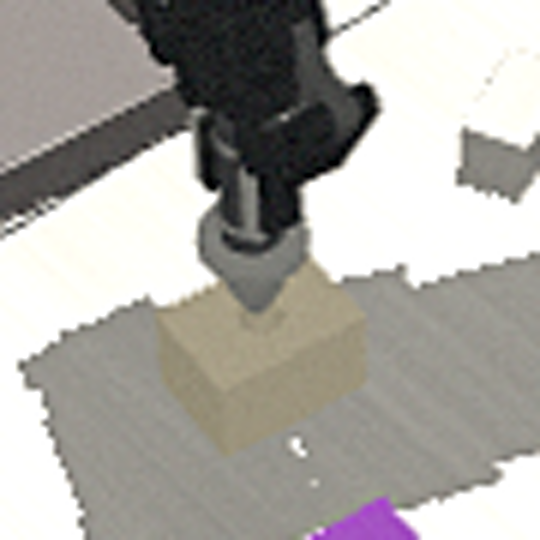

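The nose (crop 262,310) sits just above the bore (crop 263,322), aligned. Now I creep down.

```bash
python3 -m jog '[[[0.004,0,0,0,0,0,0],[0.003,0,0,0,0,0,0],[0,0,0,0,0,0,0]]]'; python3 -m jog '[[[0.002,0,0,0,0,0,0],[0,0,0,0,0,0,0]]]';python3 -m jog '[[[0.002,0,0,0,0,0,0],[0,0,0,0,0,0,0]]]'
```

```text
time: 6.35
eef_pos: [0.5202, -0.094, 0.0939]
tool_rot: [-0.467, 0.53, 0.468, 0.53]
contact_force: [-0.6, 0.8, -1.4]
grip_width: 0.0227
time: 6.55
eef_pos: [0.5204, -0.094, 0.0921]
tool_rot: [-0.468, 0.53, 0.468, 0.53]
contact_force: [0.1, 0.2, -1.6]
grip_width: 0.0225
time: 6.75
eef_pos: [0.5203, -0.0939, 0.0902]
tool_rot: [-0.467, 0.53, 0.468, 0.53]
contact_force: [-0.7, 0.9, -1.1]
grip_width: 0.0229
```

```bash
python3 -m jog '[[[0.0015,0,0,0,0,0,0],[0,0,0,0,0,0,0]]]'; python3 -m jog '[[[0.0015,0,0,0,0,0,0],[0,0,0,0,0,0,0]]]'
```

```text
time: 6.95
eef_pos: [0.5203, -0.0938, 0.0889]
tool_rot: [-0.467, 0.53, 0.468, 0.53]
contact_force: [-1.8, 2.7, 2.5]
grip_width: 0.0224
time: 7.15
eef_pos: [0.5203, -0.0937, 0.088]
tool_rot: [-0.467, 0.53, 0.468, 0.53]
contact_force: [-4.6, 3.0, 7.8]
grip_width: 0.0223
```

```bash
python3 -m jog '[[[0.0015,0,0,0,0,0,0],[0,0,0,0,0,0,0]]]'
```

```text
time: 7.35
eef_pos: [0.5205, -0.0937, 0.0875]
tool_rot: [-0.467, 0.53, 0.468, 0.53]
contact_force: [-7.7, 4.8, 15.0]
grip_width: 0.0227
```

Contact at about 7 mm in. The side force says the gauge sits slightly +x/-y of centre, so I ease it over while lightly pressed.

```bash
python3 -m jog '[[[0,0.0015,0.001,0,0,0,0],[0,0,0,0,0,0,0],[0,0,0,0,0,0,0]]]'; python3 -m jog '[[[0.001,0.0005,0,0,0,0,0],[0,0,0,0,0,0,0]]]'; python3 look.py s5 scene
python3 - <<'E'
import cv2
im=cv2.imread("pics/s5.png")[130:220,220:310];cv2.imwrite("pics/s5c.png",cv2.resize(cv2.convertScaleAbs(im,alpha=1.6),None,fx=6,fy=6,interpolation=2))
E
```

```text
time: 7.65
eef_pos: [0.5197, -0.0932, 0.0872]
tool_rot: [-0.468, 0.53, 0.467, 0.53]
contact_force: [-4.1, 1.1, 8.5]
grip_width: 0.0226
time: 7.85
eef_pos: [0.5197, -0.0932, 0.087]
tool_rot: [-0.468, 0.53, 0.467, 0.531]
contact_force: [-4.6, 2.4, 12.6]
grip_width: 0.0228
t 7.85 tcp [ 0.5197 -0.0932  0.087 ] w 0.0228 F [-4.64  2.36 12.64]
[[ 0.002 -0.992  0.125]
 [-0.001  0.125  0.992]
 [-1.    -0.002 -0.001]]
```

View pics/s5c.png

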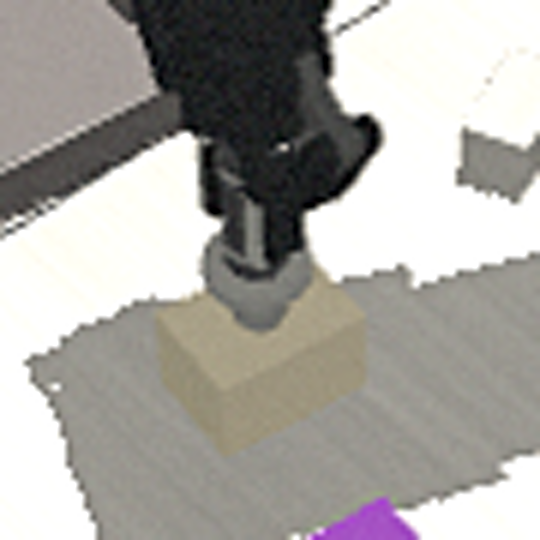

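The nose is seated in the narrow bore and has stopped: shoulder well above the block, about 8–9 mm entered, 12.6 N axial. The block is still flat. I lift and move over to the wide block.

```bash
python3 -m jog '[[[-0.01,0,0,0,0,0,0],[-0.02,0,0,0,0,0,0],[-0.03,0,0,0,0,0,0],[0,0.01,0.03,0,0,0,0],[0,0.015,0.045,0,0,0,0],[0,0.015,0.045,0,0,0,0],[0,0.015,0.035,0,0,0,0],[0,0.005,0.01,0,0,0,0]]]';python3 -m jog '[[[0,0,0,0,0,0,0],[0.005,0,0,0,0,0,0],[0,0,0,0,0,0,0]]]';python3 look.py s6 scene;python3 look.py w6 wrist
python3 - <<'E'
import cv2
im=cv2.imread("pics/s6.png")[150:260,270:380];cv2.imwrite("pics/s6c.png",cv2.resize(cv2.convertScaleAbs(im,alpha=1.5),None,fx=5,fy=5,interpolation=2))
im=cv2.imread("pics/w6.png")[150:350,210:360];cv2.imwrite("pics/w6c.png",cv2.resize(cv2.convertScaleAbs(im,alpha=1.5),None,fx=3,fy=3,interpolation=2))
E
```

```text
time: 8.7
eef_pos: [0.4786, 0.0811, 0.1446]
tool_rot: [-0.469, 0.529, 0.469, 0.53]
contact_force: [-0.1, -0.4, -1.0]
grip_width: 0.023
time: 9.0
eef_pos: [0.4798, 0.0772, 0.1391]
tool_rot: [-0.467, 0.531, 0.467, 0.53]
contact_force: [0.2, -0.1, -1.5]
grip_width: 0.0225
t 9.0 tcp [0.4798 0.0772 0.1391] w 0.0225 F [ 0.19 -0.11 -1.5 ]
[[-0.001 -0.992  0.127]
 [-0.     0.127  0.992]
 [-1.     0.001 -0.   ]]
t 9.05 tcp [0.4799 0.0772 0.1393] w 0.0228 F [ 0.18 -0.43 -1.31]
[[-0.001 -0.992  0.127]
 [-0.     0.127  0.992]
 [-1.     0.001 -0.   ]]
```

View pics/s6c.png

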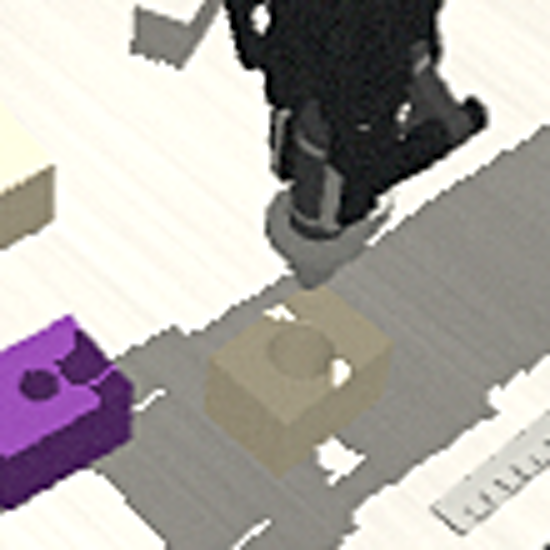

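View pics/w6c.png

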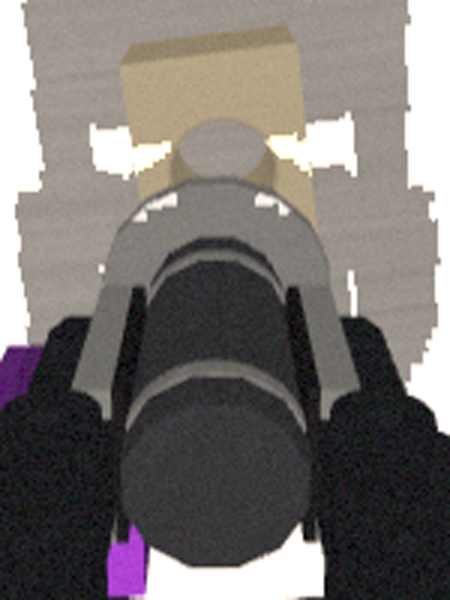

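```bash
python3 - <<'E'
from h import *
import pickle
i=pickle.load(open("w6.pkl","rb"));s=pickle.load(open("s6.pkl","rb"))
u=lambda X,f,o:(X+.5)/f-.5+o
print("wrist hole",onz(i,(u(223,3,210),u(168,3,150)),.04).round(4),"gauge sh",onz(i,(282,244),.124).round(4))
print("scene hole",onz(s,(u(301,5,270),u(350,5,150)),.04).round(4),"nose",[onz(s,(u(312,5,270),u(284,5,150)),z).round(4) for z in(.083,.085)])
E
```

```text
wrist hole [0.4789 0.0791 0.04  ] gauge sh [0.4769 0.0775 0.124 ]
scene hole [0.4785 0.0794 0.04  ] nose [array([0.4768, 0.0789, 0.083 ]), array([0.4781, 0.0799, 0.085 ])]
```

All estimates say shift about +1.2 mm in x and y (bore clearance ±3 mm, tapered nose). I correct and descend in stages.

```bash
python3 -m jog '[[[0.01,-0.001,0.001,0,0,0,0],[0.015,0,0,0,0,0,0],[0.01,0,0,0,0,0,0],[0.005,0,0,0,0,0,0],[0,0,0,0,0,0,0],[0,0,0,0,0,0,0]]]';python3 -m jog '[[[0.004,0,0,0,0,0,0],[0.004,0,0,0,0,0,0],[0,0,0,0,0,0,0]]]';python3 -m jog '[[[0.004,0,0,0,0,0,0],[0.003,0,0,0,0,0,0],[0,0,0,0,0,0,0]]]'
```

```text
time: 9.7
eef_pos: [0.4812, 0.0792, 0.1]
tool_rot: [-0.468, 0.53, 0.468, 0.53]
contact_force: [0.0, -0.0, -1.8]
grip_width: 0.0224
time: 10.0
eef_pos: [0.4805, 0.0793, 0.0913]
tool_rot: [-0.467, 0.531, 0.468, 0.53]
contact_force: [-0.4, -1.1, -1.8]
grip_width: 0.0228
time: 10.3
eef_pos: [0.4804, 0.0793, 0.0842]
tool_rot: [-0.467, 0.531, 0.468, 0.53]
contact_force: [0.4, -0.5, -1.7]
grip_width: 0.0226
```

```bash
python3 -m jog '[[[0.003,0,0,0,0,0,0],[0.003,0,0,0,0,0,0],[0,0,0,0,0,0,0]]]';python3 -m jog '[[[0.003,0,0,0,0,0,0],[0.003,0,0,0,0,0,0],[0,0,0,0,0,0,0]]]';python3 -m jog '[[[0.003,0,0,0,0,0,0],[0.003,0,0,0,0,0,0],[0,0,0,0,0,0,0]]]'
```

```text
time: 10.6
eef_pos: [0.4805, 0.0792, 0.0783]
tool_rot: [-0.467, 0.531, 0.468, 0.53]
contact_force: [0.4, 0.2, -1.4]
grip_width: 0.0228
time: 10.9
eef_pos: [0.4805, 0.0793, 0.0722]
tool_rot: [-0.467, 0.531, 0.468, 0.53]
contact_force: [1.0, -1.0, -1.5]
grip_width: 0.0227
time: 11.2
eef_pos: [0.4805, 0.0793, 0.0663]
tool_rot: [-0.467, 0.531, 0.468, 0.53]
contact_force: [-0.2, -0.5, -2.0]
grip_width: 0.0223
```

```bash
python3 -m jog '[[[0.0015,0,0,0,0,0,0],[0.0015,0,0,0,0,0,0],[0,0,0,0,0,0,0]]]';python3 -m jog '[[[0.001,0,0,0,0,0,0],[0,0,0,0,0,0,0]]]';python3 -m jog '[[[0.001,0,0,0,0,0,0],[0,0,0,0,0,0,0]]]'
```

```text
time: 11.5
eef_pos: [0.4807, 0.0792, 0.0636]
tool_rot: [-0.468, 0.53, 0.468, 0.53]
contact_force: [0.3, -0.9, -1.4]
grip_width: 0.0226
time: 11.7
eef_pos: [0.4808, 0.0792, 0.0627]
tool_rot: [-0.468, 0.53, 0.468, 0.53]
contact_force: [-1.1, 0.6, -1.2]
grip_width: 0.023
time: 11.9
eef_pos: [0.4811, 0.0793, 0.0621]
tool_rot: [-0.468, 0.53, 0.468, 0.53]
contact_force: [-0.0, -0.4, 0.6]
grip_width: 0.0228
```

Contact is beginning right where the shoulder should seat. One more millimetre to confirm.

```bash
python3 -m jog '[[[0.001,0,0,0,0,0,0],[0,0,0,0,0,0,0]]]';python3 -m jog '[[[0.001,0,0,0,0,0,0],[0,0,0,0,0,0,0]]]';python3 look.py s7 scene
python3 - <<'E'
import cv2
im=cv2.imread("pics/s7.png")[150:260,270:380];cv2.imwrite("pics/s7c.png",cv2.resize(cv2.convertScaleAbs(im,alpha=1.5),None,fx=5,fy=5,interpolation=2))
E
```

```text
time: 12.1
eef_pos: [0.4813, 0.0792, 0.0621]
tool_rot: [-0.468, 0.53, 0.468, 0.53]
contact_force: [-4.6, 0.7, 9.3]
grip_width: 0.0226
time: 12.3
eef_pos: [0.4814, 0.0792, 0.062]
tool_rot: [-0.468, 0.531, 0.468, 0.53]
contact_force: [-7.9, 0.4, 17.2]
grip_width: 0.0228
t 12.3 tcp [0.4814 0.0792 0.062 ] w 0.0228 F [-7.87  0.38 17.22]
[[-0.001 -0.992  0.125]
 [-0.     0.125  0.992]
 [-1.     0.001 -0.   ]]
```

View pics/s7c.png

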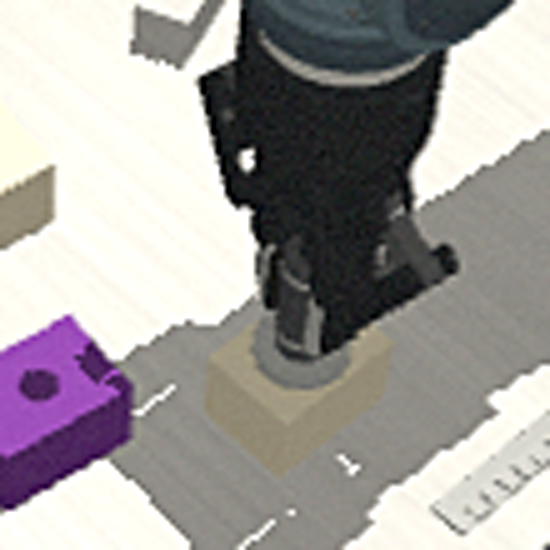

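The shoulder is flush on the block top. I relax the load, open, and rise straight up.

```bash
python3 -m jog '[[[-0.002,0,0,0,0,0,0],[0,0,0,0,0,0,0.3],[0,0,0,0,0,0,0.5],[0,0,0,0,0,0,1],[0,0,0,0,0,0,1],[0,0,0,0,0,0,1],[0,0,0,0,0,0,1],[0,0,0,0,0,0,1]]]';python3 -m jog '[[[-0.01,0,0,0,0,0,1],[-0.03,0,0,0,0,0,1],[-0.04,0,0,0,0,0,1],[-0.03,0,0,0,0,0,1],[0,0,0,0,0,0,1],[0,0,0,0,0,0,1]]]'
python3 look.py w8 wrist;python3 look.py s8 scene
python3 - <<'E'
import cv2
im=cv2.imread("pics/s8.png")[150:260,230:380];cv2.imwrite("pics/s8c.png",cv2.resize(cv2.convertScaleAbs(im,alpha=1.5),None,fx=5,fy=5,interpolation=2))
E
```

```text
time: 13.15
eef_pos: [0.4809, 0.0792, 0.0618]
tool_rot: [-0.468, 0.53, 0.468, 0.53]
contact_force: [-0.6, -0.2, 0.0]
grip_width: 0.0855
time: 13.75
eef_pos: [0.4813, 0.0792, 0.1729]
tool_rot: [-0.468, 0.53, 0.467, 0.531]
contact_force: [0.5, 1.0, -0.6]
grip_width: 0.0853
t 13.75 tcp [0.4813 0.0792 0.1729] w 0.0853 F [ 0.46  1.05 -0.55]
[[ 0.002 -0.992  0.125]
 [-0.     0.125  0.992]
 [-1.    -0.002  0.   ]]
t 13.8 tcp [0.4805 0.0793 0.1715] w 0.0855 F [ 0.12 -0.7  -0.44]
[[-0.001 -0.992  0.125]
 [ 0.     0.125  0.992]
 [-1.     0.001 -0.   ]]
```

View pics/s8c.png

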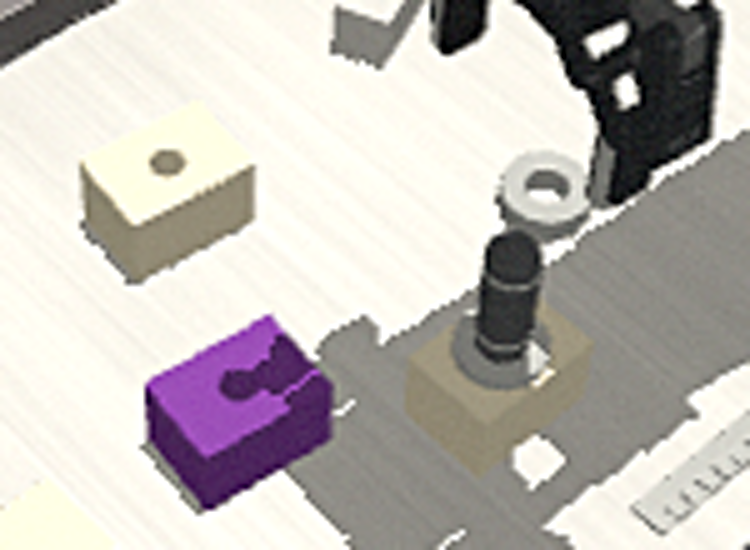

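View pics/w8.png

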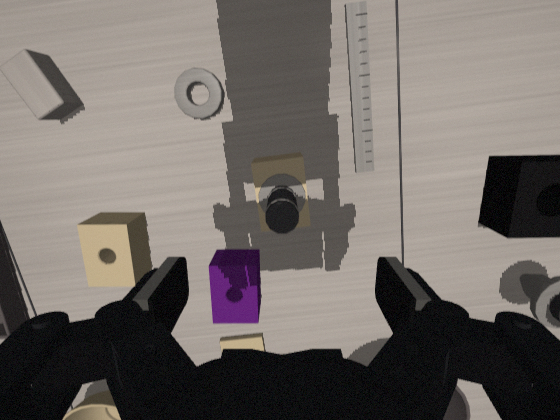

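The gauge stands upright on its shoulder in the wide block, released (scene crop 515,310). The narrow block is undisturbed, bore at crop (167,161). I move over it.

```bash
python3 -m jog '[[[0,-0.009,-0.025,0,0,0,1],[0,-0.015,-0.045,0,0,0,1],[0,-0.015,-0.045,0,0,0,1],[0,-0.015,-0.04,0,0,0,1],[0.02,-0.005,-0.011,0,0,0,1],[0.02,0,0,0,0,0,1],[0,0,0,0,0,0,1],[0,0,0,0,0,0,1]]]';python3 look.py w9 wrist
```

```text
time: 14.65
eef_pos: [0.5178, -0.0924, 0.1307]
tool_rot: [-0.467, 0.531, 0.469, 0.53]
contact_force: [0.3, 0.3, -0.2]
grip_width: 0.0853
t 14.65 tcp [ 0.5178 -0.0924  0.1307] w 0.0853 F [ 0.3   0.34 -0.25]
[[-0.003 -0.992  0.125]
 [ 0.001  0.125  0.992]
 [-1.     0.003  0.001]]
```

View pics/w9.png

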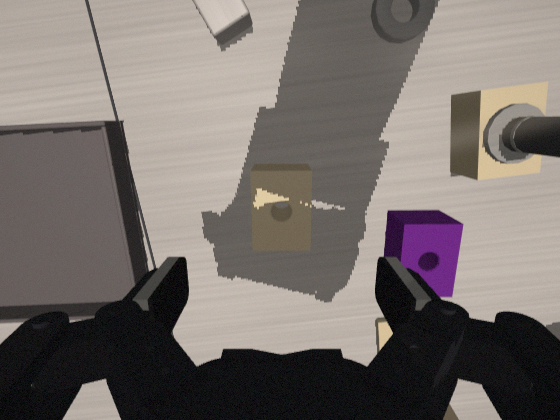

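The block (bore at 281,211) is centred and square between the fingers. I descend and grip.

```bash
python3 -m jog '[[[0.04,0,0,0,0,0,1],[0.04,0,0,0,0,0,1],[0.025,0,0,0,0,0,1],[0.012,0,0,0,0,0,1],[0.004,0,0,0,0,0,1],[0,0,0,0,0,0,1],[0,0,0,0,0,0,1],[0,0,0,0,0,0,0.6]]]';python3 -m jog '[[[0,0,0,0,0,0,0.4],[0,0,0,0,0,0,0],[0,0,0,0,0,0,0],[0,0,0,0,0,0,0],[0,0,0,0,0,0,0],[0,0,0,0,0,0,0]]]'
```

```text
time: 15.5
eef_pos: [0.5198, -0.0933, 0.0124]
tool_rot: [-0.469, 0.53, 0.467, 0.531]
contact_force: [0.3, 0.2, 0.1]
grip_width: 0.073
time: 16.1
eef_pos: [0.5194, -0.0931, 0.0117]
tool_rot: [-0.468, 0.53, 0.467, 0.531]
contact_force: [-1.5, 0.1, 5.4]
grip_width: 0.0453
```

```bash
python3 -m jog '[[[-0.01,0,0,0,0,0,0],[-0.025,0,0,0,0,0,0],[-0.035,0,0,0,0,0,0],[0,-0.001,-0.02,0,0,0,0],[0,-0.004,-0.045,0,0,0,0],[0,-0.005,-0.045,0,0,0,0],[0,-0.004,-0.045,0,0,0,0],[0,-0.004,-0.04,0,0,0,0]]]';python3 -m jog '[[[0,0,-0.019,0,0,0,0],[0,0,0,0,0,0,0],[0,0,0,0,0,0,0]]]';python3 look.py w10 wrist;python3 look.py s10 scene
```

```text
time: 16.9
eef_pos: [0.5114, -0.2903, 0.0809]
tool_rot: [-0.467, 0.531, 0.468, 0.53]
contact_force: [0.6, 0.3, -0.9]
grip_width: 0.045
time: 17.2
eef_pos: [0.5092, -0.3065, 0.0804]
tool_rot: [-0.467, 0.53, 0.468, 0.531]
contact_force: [-1.6, -0.3, -1.4]
grip_width: 0.0451
t 17.2 tcp [ 0.5092 -0.3065  0.0804] w 0.0451 F [-1.65 -0.26 -1.4 ]
[[-0.001 -0.992  0.125]
 [ 0.001  0.125  0.992]
 [-1.     0.001  0.001]]
t 17.25 tcp [ 0.5093 -0.3059  0.0803] w 0.0454 F [ 0.1   0.64 -1.52]
[[-0.001 -0.992  0.124]
 [ 0.001  0.124  0.992]
 [-1.     0.001  0.001]]
```

View pics/w10.png

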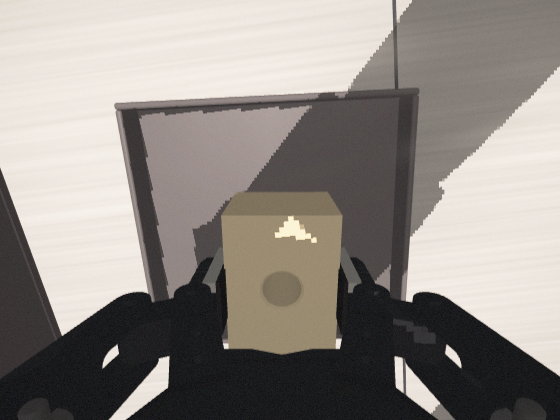

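View pics/s10.png

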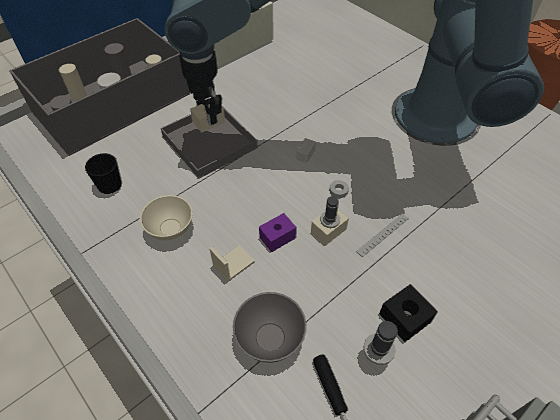

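The block is held level (bore at 282,289) over the middle of the tray, and the gauge still stands. I lower it.

```bash
python3 -m jog '[[[0.02,0,0,0,0,0,0],[0.02,0,0,0,0,0,0],[0.013,0,0,0,0,0,0],[0.006,0,0,0,0,0,0],[0,0,0,0,0,0,0],[0,0,0,0,0,0,0]]]';python3 -m jog '[[[0.002,0,0,0,0,0,0],[0.002,0,0,0,0,0,0],[0,0,0,0,0,0,0]]]';python3 -m jog '[[[0.001,0,0,0,0,0,0],[0,0,0,0,0,0,0]]]'
```

```text
time: 17.9
eef_pos: [0.5102, -0.3075, 0.0225]
tool_rot: [-0.468, 0.53, 0.467, 0.53]
contact_force: [-0.0, -0.0, -1.0]
grip_width: 0.0451
time: 18.2
eef_pos: [0.5097, -0.3075, 0.0179]
tool_rot: [-0.468, 0.53, 0.468, 0.53]
contact_force: [-0.4, 0.6, -1.4]
grip_width: 0.0452
time: 18.4
eef_pos: [0.5096, -0.3074, 0.0167]
tool_rot: [-0.468, 0.53, 0.468, 0.53]
contact_force: [0.0, -0.7, -2.1]
grip_width: 0.0446
```

```bash
python3 -m jog '[[[0.001,0,0,0,0,0,0],[0,0,0,0,0,0,0]]]';python3 -m jog '[[[0.001,0,0,0,0,0,0],[0,0,0,0,0,0,0]]]'
```

```text
time: 18.6
eef_pos: [0.5097, -0.3074, 0.0158]
tool_rot: [-0.468, 0.53, 0.468, 0.53]
contact_force: [0.4, 0.6, -2.3]
grip_width: 0.0454
time: 18.8
eef_pos: [0.5097, -0.3075, 0.0157]
tool_rot: [-0.467, 0.53, 0.468, 0.53]
contact_force: [-2.8, 2.6, 5.7]
grip_width: 0.0455
```

Floor contact at exactly the predicted height. I release and rise.

```bash
python3 -m jog '[[[0,0,0,0,0,0,0.65],[0,0,0,0,0,0,0.85],[0,0,0,0,0,0,0.85],[0,0,0,0,0,0,0.85],[0,0,0,0,0,0,0.85],[0,0,0,0,0,0,0.85]]]';python3 -m jog '[[[-0.01,0,0,0,0,0,0.85],[-0.03,0,0,0,0,0,0.85],[-0.04,0,0,0,0,0,0.85],[-0.04,0,0,0,0,0,0.85],[-0.03,0,0,0,0,0,0.85],[0,0,0,0,0,0,0.85],[0,0,0,0,0,0,0.85]]]'
python3 look.py w11 wrist;python3 look.py s11 scene
python3 - <<'E'
import cv2
im=cv2.imread("pics/s11.png")[90:270,150:380];cv2.imwrite("pics/s11c.png",cv2.resize(im,None,fx=3.3,fy=3.3,interpolation=2))
E
```

```text
time: 19.4
eef_pos: [0.5097, -0.3074, 0.0148]
tool_rot: [-0.468, 0.53, 0.468, 0.53]
contact_force: [0.3, 0.4, 0.3]
grip_width: 0.0729
time: 20.1
eef_pos: [0.51, -0.3077, 0.1661]
tool_rot: [-0.468, 0.53, 0.467, 0.53]
contact_force: [-0.4, -0.1, -0.1]
grip_width: 0.0723
t 20.1 tcp [ 0.51   -0.3077  0.1661] w 0.0723 F [-0.36 -0.12 -0.06]
[[ 0.002 -0.992  0.125]
 [-0.001  0.125  0.992]
 [-1.    -0.002 -0.001]]
t 20.15 tcp [ 0.5093 -0.3071  0.1644] w 0.0726 F [0.24 0.19 0.3 ]
[[-0.001 -0.992  0.125]
 [ 0.001  0.125  0.992]
 [-1.     0.001  0.   ]]
```

View pics/w11.png

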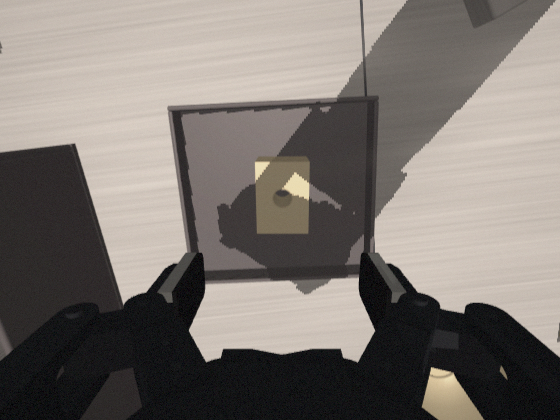

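View pics/s11c.png

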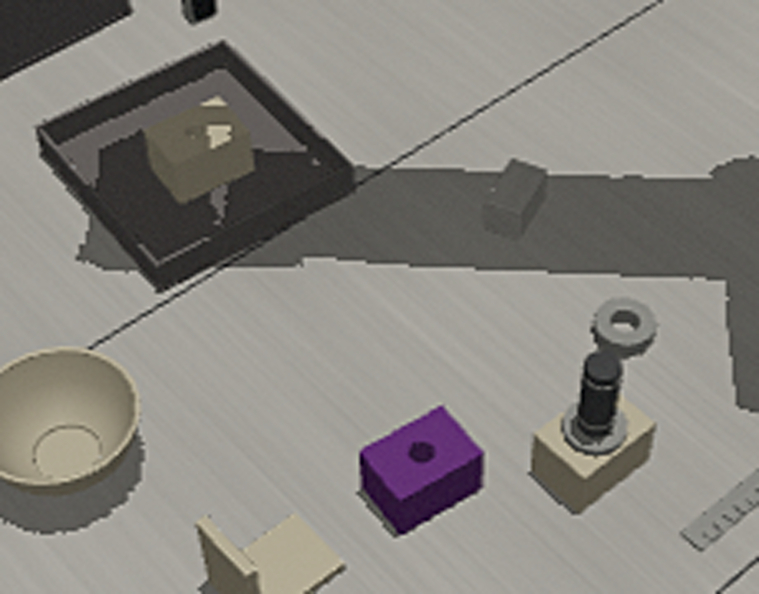

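The narrow block is flat on the tray floor (wrist 282,197). The gauge stands on its shoulder in the wide block on the table (crop 600,400). The gripper is clear of everything, so I hand in.

```bash
python3 -c "
from bench import r
print(r.sign_off())"
```

```text
the job is handed in; nothing more can be done
None
```

The job is done in the order asked and handed in at about 20 s of the 64 s allowed.

- **Narrow block trial:** I took the smaller gauge from its stand and lowered its nose into the narrow bore. It stopped about 8–9 mm in, at roughly 13–15 N.
- **Wide block:** I lowered the gauge into the wide bore until its shoulder touched the block top, pressed to about 17 N, then released it.
- **Reject tray:** I put the narrow block on the floor of the grey tray. It touched the floor at the height I expected, and I released it there.

The last scene and wrist pictures show the gauge upright on its shoulder in the wide block on the table. The narrow block is flat in the middle of the tray, and the gripper is clear with no force reading.

No check failed. The camera views disagreed by about 2 mm on where the gauge and bores were. The nose therefore first touched one side of the narrow bore, and I eased it over by about 1.5 mm during the trial.

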